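Put the water filter on bypass and vent it for a cartridge change

ROBOT

A 6-joint arm with a two-finger parallel gripper is mounted at the origin on a cart in front of the work surface, level with it; the furniture and walls round the work are solid. World frame = base frame: x ahead of the robot, y to its left, z up, the work surface at z = 0. Lengths are in m, angles in rad, forces in N, time in s.
With the tool pointing down it reaches from about 0.35 to 0.85 m from the base axis. Payload 8.1 kg.
Tool frame: the origin (TCP) lies between the finger pads; the fingertips stand 8 mm ahead of it and the grasp point (between the pads) lies 11 mm behind it (robot.tip_reach is the y of the fingertips in the tool frame, in m); y points along the fingers, z is the direction in which the jaws open and shut, and the axes are right-handed (so a half turn about y gives the same grasp; the last joint's range is limited). The gripper opens to 93 mm and grips with 3 to 60 N. Pads are 15 mm wide; open, the fingers measure 128 mm over their backs; the gripper's body (75 mm by 188 mm) begins 65 mm behind the grasp point.
Start: joints at [1.244, 0.13, 1.488, -0, 1.523, -0.085], TCP at [0.144, 0.583, 0.227] pointing down, gripper open.
Joint ranges: [-2.96, 2.96], [-0.89, 2.26], [0.02, 2.5], [-1.34, 4.48], [0, 2.73], [-2.66, 2.66]. Speed limits (rad/s): [2.39, 2.39, 2.79, 3.14, 3.14, 3.14].

INTERFACE

Orientations are given as a rotation vector (axis times angle).
In Python, from plant import robot gives the robot as it stands.
- The arm moves only by the tool carry_out, never from a script. Its argument "increments" is a list of rows, each an object with "linear": the shift along the tool's x, y, z in m, a list of three; "yaw": the turn about the tool's y in rad. A call has 1 to 5 rows; each row is the pose to reach, as a shift and turn from the pose measured when the call began, along the tool's axes at that moment; what a row does not reach only later rows make up. A row lasts 1/8 s, in which the tool goes at most 62.5 mm and 10.7 degrees, less where a joint would pass 70% of its speed; a pose out of reach is approached as far as the arm can. A call with a gripper value outside its range is refused whole. "gripper" is the opening, from 0 (shut) to 1 (fully open), set as the call begins (left out, the last holds). The fingers move at their own pace and stop on an object; "newtons" is the grip in N (left out, the last holds). Time passes only in rows, so rows that repeat a pose let the fingers close. It gives the time, the measured TCP pose, the force and the opening at its end, in the units of the state.
- robot.read_state(): the state, without advancing time (a new reading comes with each control period).
- robot.read_camera(name): name is "scene" or "top" or "wrist"; returns the picture (384x512x3 uint8, blue, green, red); there is no depth.
- robot.camera_params(name): a dict with "fov_y" (degrees; the focal length in pixels is half the picture's height over the tangent of half this angle, whatever the lens; pixels are square), "cx", "cy" (the principal point, pixels), "k1" (the pictures are not rectified: a ray, as slopes to the right and down, at radius r is drawn at 1 + k1 r^2 times it, then the intrinsics apply), "R" (3x3) and "t" (3): a world point X has camera coordinates R X + t. Camera axes: x right, y down, z forward; pixel columns grow to the right and rows downward; lengths in m; the calibration is good to about 2 mm. A picture is of the moment at which its call begins: read the wrist's pose just before it. camera_params takes no time and is no camera call; for the wrist camera it gives the pose at the moment of the call.
- robot.close_job(): hands the job in, once; it reports no verdict.
The state is a dict: "t": time; "q": joint angles; "dq": joint speeds; "joint_torque": joint torques, N m; "tool_pos": TCP position; "orientation": TCP orientation; "force": force on the tool from outside, world axes, zero at the start; "wrist_torque": the same for the moment, N m; "opening": finger opening in m.
Only numpy, scipy, OpenCV 4.12 (cv2) and the standard library are available. Lean on these libraries where they do the work, as an engineer would, in place of code of your own. Each camera call takes 0.05 s, during which the arm holds its last target.

TASK

The water filter on the worktop is due for a new cartridge: take it out of service by pushing gently with the fingertips only, gripping and lifting nothing and leaving the things around it where they are. So that the supply is never cut off, first push the lever of the bypass valve (the only valve in the straight front pipe) fully open, in line with its pipe; then push the levers of the two valves in the pipe to the left and right of the filter fully shut, square across their pipe. Only then press the vent button on top of the filter right in, keep it in for about a second to let the pressure off, and let go.

Things in the scene. Friction and masses are not known exactly. Their poses are not given: they have to be found in the camera images.
- filter_set: the water filter set, fixed to the worktop. Origin on the worktop; x points back, y left along the pipes, z up. A straight 15 mm copper main pipe (axis at x = 0, 180 mm up) runs between upright pipes at y = +194 and -317 mm; the filter line runs parallel behind it (x = 55 mm, same height), with the filter at y = 0. Pushing or squeezing any of it with the fingers beyond 40 N is too rough
- left_tee (a point): centre of the tee in the main pipe at y = +147 mm of filter_set, 180 mm above the worktop; from it a short branch goes back (+x) to an elbow and the left end of the filter line. Pipes, tees and elbows reach up to 190 mm above the worktop, valve bodies to 194 mm, levers and stems from 204 to 215 mm
- right_tee (a point): centre of the same kind of tee at y = -270 mm of filter_set, feeding the right end of the filter line
- filter_head (a point): centre of the top of the filter's white head, 55 mm behind (+x) the main pipe's axis, 199 mm above the worktop; head 78 mm in diameter, clear bowl with white cartridge below, steel bracket behind. A bottle rack overhangs the rear of the worktop: its front rail is at world x = 0.61 m, from 0.42 m above the worktop upward
- bypass_valve_lever (a joint): turn of the bypass lever, rad: 0 = fully open (in line with the main pipe, pointing right, -y of filter_set), 1.571 = fully shut (square across it, pointing back, +x of filter_set, over the filter line). Grows anticlockwise seen from above. Starts at 1.42 to 1.57, has a stop at each end, stays where it is left; 0.12 N m (2 to 3 N near the tip) turns it
- bypass_valve_tip (a point): on the lever's centre line, 73.5 mm out from the stem axis, 3 mm inside its outer end, 2 mm below its top, moving with it. The flat red lever is 12 mm wide, 11 mm deep where it meets the stem, and reaches 76 mm to one side of the stem only; it turns level. Push on its side face, 45 to 65 mm out from the stem
- bypass_valve_stem (a point): on the upright axis of the stem of the bypass valve, a brass half-inch ball valve (body 61 mm long, 32 mm wide), the only valve in the straight front (main) pipe, at y = -210 mm of filter_set. At the height of the tip point
- left_valve_lever (a joint): turn of the left valve's lever, rad: 0 = fully open (in line with the filter line, pointing left, +y of filter_set), 1.571 = fully shut (square across it, pointing to the front, -x of filter_set, over the main pipe). Grows anticlockwise seen from above. Starts open or throttled by up to 0.35. Stops and friction as for the bypass valve
- left_valve_tip (a point): as bypass_valve_tip, on the same kind of lever of the left valve
- left_valve_stem (a point): on the upright axis of the stem of the left valve, a ball valve like the bypass valve, in the filter line 95 mm to the left (+y) of the filter's axis. At the height of the tip point
- right_valve_lever (a joint): turn of the right valve's lever, rad: same meaning, directions and starts as left_valve_lever (open it points left, towards the filter)
- right_valve_tip (a point): as bypass_valve_tip, on the same kind of lever of the right valve
- right_valve_stem (a point): on the upright axis of the stem of the right valve, the same in the filter line 140 mm to the right (-y) of the filter's axis. At the height of the tip point
- vent (a joint): travel of the vent button, m: 0 = out, 0.005 = right in. Spring return: 2.4 N starts it, 6.4 N holds it at the stop
- vent_top (a point): centre of the top face of the vent button, a grey round plastic push button of 17 mm diameter in the middle of the filter head, its top 210 mm above the worktop, 8 mm above the boss it slides into; moves straight down when pressed
- spare_valve: a spare half-inch brass ball valve with a flat red lever, 32 x 115 x 49 mm, lying loose on the worktop under the pipes to the right of the filter, connected to nothing; a bystander, not one of the three valves of the job. Origin on its underside near the middle
- ptfe_tape: white roll of thread tape, 52 mm across, 15 mm high, lying loose under the main pipe to the right of the filter. Origin at the centre of its underside
- cap_black: black bottle cap, 57 mm across, 24 mm high, loose under the pipes to the left of the filter. Origin at the centre of its underside
- cap_grey: grey bottle cap, 69 mm across, 24 mm high, loose at one side of the worktop. Origin at the centre of its underside
- tea_tin: green and grey tea tin, 74 mm across, 92 mm high, loose at one side of the worktop. Origin at the centre of its underside
- teaspoon: steel teaspoon, 132 x 26 x 9 mm, loose at the right side of the worktop. Origin on its underside near the middle
- tea_strainer: steel tea strainer cup with a wide rim, 82 mm across, 61 mm high, loose at one side of the worktop. Origin at the centre of its underside
- cup_6b: white cup with a handle, 80 x 109 x 95 mm, loose at the right rear of the worktop. Origin at the centre of its underside

How it is judged:
On the way, in this order (a step that is already met when the one before it is completed fails the run):
1. the bypass valve is fully open (value of joint bypass_valve_lever below 0.15 rad), for 0.2 s.
2. both filter valves are fully shut, the bypass still open (value of joint each of left_valve_lever, right_valve_lever above 1.4 rad and value of joint bypass_valve_lever below 0.15 rad), for 0.2 s.
3. the vent button is pressed right in and kept in (all of step 2 and value of joint vent above 0.004 m), for 0.6 s.
At the end, for the whole second after the job is handed in: The bypass lever is within 0.15 rad of fully open, both filter valves' levers are within 0.17 rad of fully shut, and the vent button is out again, after it was held at least 4 of its 5 mm in for 0.6 s with the valves so set (all of step 2 and value of joint vent below 0.001 m); the robot touches nothing.
It fails at once if the supply is cut off: a filter valve is nearly shut (beyond 1.1 rad) while the bypass is not at least mostly open (above 0.5 rad) (value of joint bypass_valve_lever above 0.5 rad and value of joint any of left_valve_lever, right_valve_lever above 1.1 rad).
It fails at once if the vent is pressed while a filter valve is not fully shut (value of joint vent above 0.003 m and value of joint any of left_valve_lever, right_valve_lever below 1.4 rad).
It fails at once if the fingers squeeze or shove the filter set with more than 40 N (contact force between the fingers and filter_set above 40 N).
It fails at once if a loose thing on the worktop is moved or lifted by more than 20 mm (distance of any of spare_valve, ptfe_tape, cap_black, cap_grey, tea_tin, teaspoon, tea_strainer, cup_6b from where it was at the start of the episode above 0.02 m).
It also fails if it takes over 64 s, if anything falls off the work surface, if the arm or the gripper's body presses on something with over 40 N, if the wrist force passes 120 N, or if a joint passes its speed limit or range.

## Working session

There is one attempt and no reset: what is moved stays moved. The work goes in short steps, Python scripts to look and compute and a tool call to move; the robot and the scene stay as the last step left them, time stands still between calls to the robot, and variables do not carry over. Pictures are saved under pics/ and viewed, and the job is handed in when it is done.

Besides the shell and the picture viewer there is one more tool, called after "Request:" in YAML: its name, and indented under it one key for each argument. carry_out: Moves the arm, as the interface text tells. Its arguments: {"type":"object","properties":{"increments":{"type":"array","items":{"type":"object","properties":{"linear":{"type":"array","items":{"type":"number"}},"yaw":{"type":"number"}}}},"gripper":{"type":"number"},"newtons":{"type":"number"}},"required":["increments"]}

```bash
mkdir -p pics; ls
python3 - <<'E'
from plant import robot
import cv2,numpy as np
s=robot.read_state();print(s)
for n in ["scene","top"]:
    p=robot.camera_params(n);print(n,p)
    im=robot.read_camera(n);cv2.imwrite(f"pics/{n}0.png",im)
print(robot.tip_reach)
E
```

```text
pics
{'t': 0.0, 'q': array([ 1.24358802e+00,  1.31139465e-01,  1.48925339e+00, -1.72825536e-05,
        1.52298867e+00, -8.53807016e-02]), 'dq': array([ 0.00095914,  0.00077504, -0.00050985, -0.00035562, -0.00162939,
       -0.00020679]), 'joint_torque': array([ 1.18017197e-03, -5.59872508e+01, -4.91747725e+01,  7.68468459e-02,
        3.58113565e-02, -9.21874357e-05]), 'tool_pos': array([0.14348543, 0.58203416, 0.22561461]), 'orientation': array([-1.56420234,  0.19016745, -0.18961719]), 'force': array([ 0.49691921,  0.23218609, -0.24615866]), 'wrist_torque': array([-0.05540437,  0.01043619, -0.02335693]), 'opening': 0.09278532957565701}
scene {'fov_y': 45.66856438138436, 'cx': 256.6109311640285, 'cy': 191.3671671749425, 'k1': -0.07415039744477495, 'R': array([[ 0.89567252, -0.44465652, -0.00716428],
       [-0.35010534, -0.69510117, -0.62790175],
       [ 0.27422071,  0.5649026 , -0.77825964]]), 't': array([-0.50580549,  0.26164877,  1.73848324])}
top {'fov_y': 57.3828432638442, 'cx': 253.20273376537756, 'cy': 192.822322048322, 'k1': -0.038691471927199066, 'R': array([[ 6.74314998e-03, -9.99977230e-01, -2.65273916e-04],
       [-9.95051653e-01, -6.68363708e-03, -9.91339389e-02],
       [ 9.91299086e-02,  9.32436267e-04, -9.95074063e-01]]), 't': array([-0.03885897,  0.5724242 ,  1.32727025])}
0.008
```

View pics/scene0.png

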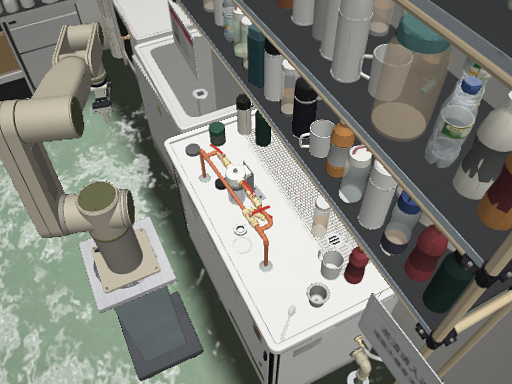

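View pics/top0.png

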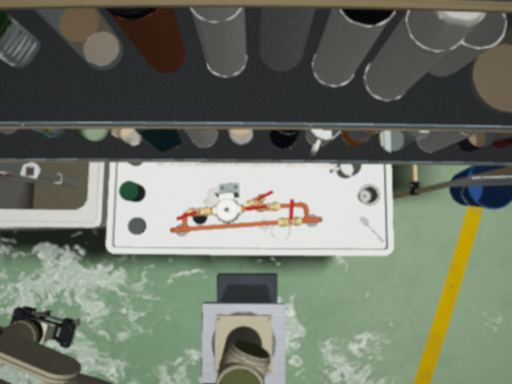

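```bash
cat > h.py <<'E'
import numpy as np,cv2
def K(p):
    f=192/np.tan(np.radians(p['fov_y'])/2);return f
def proj(p,X):
    X=np.atleast_2d(X);c=X@np.array(p['R']).T+p['t'];s=c[:,:2]/c[:,2:];r2=(s**2).sum(1,keepdims=True)
    return s*(1+p['k1']*r2)*K(p)+[p['cx'],p['cy']]
def ray(p,uv):
    d=(np.array(uv,float)-[p['cx'],p['cy']])/K(p);s=d.copy()
    for _ in range(20): s=d/(1+p['k1']*(s@s))
    R=np.array(p['R']);return -R.T@p['t'],R.T@np.array([s[0],s[1],1])
def onz(p,uv,z):
    o,d=ray(p,uv);return o+d*(z-o[2])/d[2]
def zoom(im,u0,v0,w,h,k,name):
    cv2.imwrite(name,cv2.resize(im[v0:v0+h,u0:u0+w],None,fx=k,fy=k,interpolation=cv2.INTER_CUBIC))
E
python3 - <<'E'
import cv2;from h import *
zoom(cv2.imread('pics/top0.png'),160,175,180,75,4.4,'pics/topz.png')
zoom(cv2.imread('pics/scene0.png'),180,125,110,150,4,'pics/scz.png')
E
```

```text
(no output)
```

View pics/topz.png

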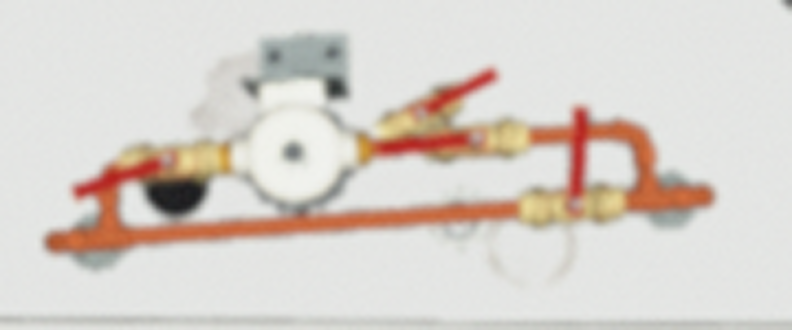

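View pics/scz.png

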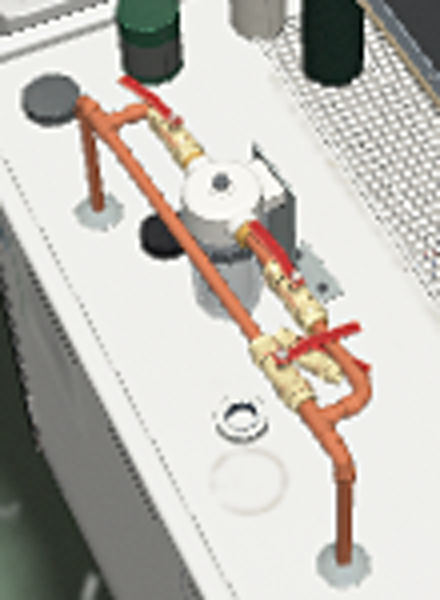

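```bash
cat > fit.py <<'E'
from plant import robot
from h import *
from scipy.optimize import least_squares
pt=robot.camera_params('top');ps=robot.camera_params('scene')
cv=lambda xy,u0,v0,k:np.array([u0+(xy[0]+.5)/k-.5,v0+(xy[1]+.5)/k-.5])
T=lambda x,y:cv((x,y),160,175,4.4)
S=lambda x,y:cv((x,y),180,125,4)
# local xyz
L=dict(bst=(0,-.210,.213),lst=(.055,.095,.213),rst=(.055,-.140,.213),vent=(.055,0,.210),lt=(0,.194,.18),rt=(0,-.317,.18))
obs=[('top','bst',T(575,207)),('top','lst',T(167,160)),('top','rst',T(477,140)),('top','vent',T(292,151)),
('scene','bst',S(282,357)),('scene','lst',S(175,122)),('scene','rst',S(296,283)),('scene','vent',S(221,181))]
P=dict(top=pt,scene=ps)
def W(q,l):
    c,s=np.cos(q[2]),np.sin(q[2]);return np.array([q[0]+c*l[0]-s*l[1],q[1]+s*l[0]+c*l[1],l[2]])
def res(q,cams=('top','scene')):
    return np.concatenate([proj(P[c],W(q,L[n]))[0]-uv for c,n,uv in obs if c in cams])
for cams in [('top',),('scene',),('top','scene')]:
    r=least_squares(lambda q:res(q,cams),[.5,0,0]);print(cams,r.x.round(4),r.fun.round(1))
q=r.x
for n in L:print(n,W(q,L[n]).round(4))
A=lambda p:np.array(onz(pt,p,.211))
for n,st,tip in [('b',T(575,207),T(581,110)),('l',T(167,160),T(76,193)),('r',T(477,140),T(374,149))]:
    d=A(tip)-A(st);print(n,np.linalg.norm(d),np.degrees(np.arctan2(d[1],d[0])-q[2]))
E
python3 fit.py
```

```text
('top',) [0.4446 0.051  0.0701] [-0.  -0.  -0.1 -0.1  0.  -0.   0.1  0.2]
('scene',) [0.4441 0.0455 0.0741] [ 0.   0.5 -0.1 -0.6 -0.1 -0.7  0.1  0.7]
('top', 'scene') [0.4446 0.0491 0.0719] [ 0.5 -0.2  0.4 -0.1  0.6 -0.1  0.6  0.2 -0.4 -0.3 -0.3 -1.2 -0.4 -1.3
 -0.1  0.1]
bst [ 0.4597 -0.1604  0.213 ]
lst [0.4926 0.1478 0.213 ]
rst [ 0.5095 -0.0866  0.213 ]
vent [0.4995 0.053  0.21  ]
lt [0.4307 0.2426 0.18  ]
rt [ 0.4674 -0.2671  0.18  ]
b 0.07352943475678952 -7.8628084026891845
l 0.07295114563988195 106.29233172608915
r 0.07820817203691995 91.26004967395032
```

```bash
cat > mv.py <<'E'
from plant import robot
from h import *
from scipy.spatial.transform import Rotation as Ro
Q=np.array([.4446,.0491,.0719])
def W(l,q=Q):
    c,s=np.cos(q[2]),np.sin(q[2]);return np.array([q[0]+c*l[0]-s*l[1],q[1]+s*l[0]+c*l[1],l[2]])
def inc(pts,jaw=None,st=None):
    s=st or robot.read_state();R=Ro.from_rotvec(s['orientation']).as_matrix()
    print('t',s['t'],'pos',s['tool_pos'].round(4),'F',np.round(s['force'],1),'op',round(s['opening'],4));print('R',R.round(3).tolist())
    y=0
    if jaw is not None:
        j=R.T@np.array([jaw[0],jaw[1],0]); y=np.arctan2(j[0],j[2])
        if abs(y)>np.pi/2:y-=np.sign(y)*np.pi
    for p in pts: print((R.T@(np.array(p)-s['tool_pos'])).round(4).tolist(),'yaw',round(y,3))
E
python3 - <<'E'
from mv import *
inc([[.144,.583,.27],[.44,.02,.29]],jaw=(-np.sin(Q[2]),np.cos(Q[2])))
print(robot.camera_params('wrist'))
E
```

```text
t 0.1 pos [0.1435 0.5821 0.2257] F [ 0.5 -0.6 -0.7] op 0.0928
R [[0.971, -0.001, 0.239], [-0.239, -0.002, 0.971], [-0.0, -1.0, -0.002]]
[0.0003, -0.0443, 0.0009] yaw -0.314
[0.4225, -0.0636, -0.4749] yaw -0.314
{'fov_y': 62.261590655704474, 'cx': 254.71573534153592, 'cy': 190.1217393007156, 'k1': -0.005518621641586693, 'R': array([[ 0.23956181,  0.97087923, -0.00191434],
       [ 0.93240928, -0.22951901,  0.27916655],
       [ 0.27059763, -0.0686626 , -0.96024079]]), 't': array([-0.59865713, -0.03148052,  0.39219207])}
```

Request:
carry_out:
  increments:
    - {"linear": [0,-0.05,0]}
    - {"linear": [0.03,-0.08,-0.04],"yaw": -0.1}
    - {"linear": [0.07,-0.1,-0.08],"yaw": -0.2}
    - {"linear": [0.11,-0.104,-0.13],"yaw": -0.314}
    - {"linear": [0.15,-0.104,-0.18],"yaw": -0.314}
  gripper: 0
  newtons: 20

```text
$.increments[0]: bad value
```

Run:
```python
from mv import *
inc([[.40,.02,.33]],jaw=(-np.sin(Q[2]),np.cos(Q[2])))
```

```text
t 0.1 pos [0.1435 0.5821 0.2257] F [ 0.5 -0.6 -0.7] op 0.0928
R [[0.971, -0.001, 0.239], [-0.239, -0.002, 0.971], [-0.0, -1.0, -0.002]]
[0.3836, -0.1036, -0.4845] yaw -0.314
```

Probably needs yaw in every row.

Request:
carry_out:
  increments:
    - {"linear": [0.0,-0.05,0.0],"yaw": 0.0}
    - {"linear": [0.03,-0.08,-0.04],"yaw": -0.1}
    - {"linear": [0.07,-0.1,-0.08],"yaw": -0.2}
    - {"linear": [0.11,-0.104,-0.13],"yaw": -0.314}
    - {"linear": [0.15,-0.104,-0.18],"yaw": -0.314}
  gripper: 0
  newtons: 20

```text
t: 0.72
tool_pos: [0.2453, 0.3728, 0.3302]
orientation: [-1.571, -0.059, 0.058]
force: [0.1, -0.3, -0.0]
opening: 0.0476
```

Run:
```python
from mv import *
inc([[.40,.02,.33]],jaw=(-np.sin(Q[2]),np.cos(Q[2])))
```

```text
t 0.725 pos [0.2453 0.3728 0.3302] F [ 0.1 -0.3 -0. ] op 0.0476
R [[0.997, 0.0, -0.074], [0.074, -0.001, 0.997], [0.0, -1.0, -0.001]]
[0.128, 0.0006, -0.3634] yaw 0.003
```

Request:
carry_out:
  increments:
    - {"linear": [0.02,0.0,-0.06],"yaw": 0.0}
    - {"linear": [0.042,0.0,-0.12],"yaw": 0.0}
    - {"linear": [0.063,0.0,-0.18],"yaw": 0.0}
    - {"linear": [0.085,0.0,-0.24],"yaw": 0.0}
    - {"linear": [0.107,0.0,-0.3],"yaw": 0.0}

```text
t: 1.35
tool_pos: [0.3714, 0.0867, 0.3304]
orientation: [-1.571, -0.059, 0.058]
force: [2.0, 0.7, 0.9]
opening: 0.0019
```

Request:
carry_out:
  increments:
    - {"linear": [0.02,0.0,-0.06],"yaw": 0.0}
    - {"linear": [0.02,0.0,-0.06],"yaw": 0.0}

```text
t: 1.6
tool_pos: [0.3963, 0.0244, 0.3298]
orientation: [-1.572, -0.052, 0.054]
force: [-1.0, 0.2, 0.5]
opening: 0.0
```

Run:
```python
from mv import *
import pickle
inc([[.40,.02,.33]])
p=robot.camera_params('wrist');im=robot.read_camera('wrist');cv2.imwrite('pics/w1.png',im);pickle.dump(p,open('w1.pkl','wb'))
cv2.imwrite('pics/w1b.png',cv2.resize(im,None,fx=1.56,fy=1.56))
```

```text
t 1.6 pos [0.3963 0.0244 0.3298] F [-1.   0.2  0.5] op 0.0
R [[0.998, -0.001, -0.067], [0.067, -0.002, 0.998], [-0.001, -1.0, -0.002]]
[0.0034, -0.0002, -0.0047] yaw 0
```

View pics/w1b.png

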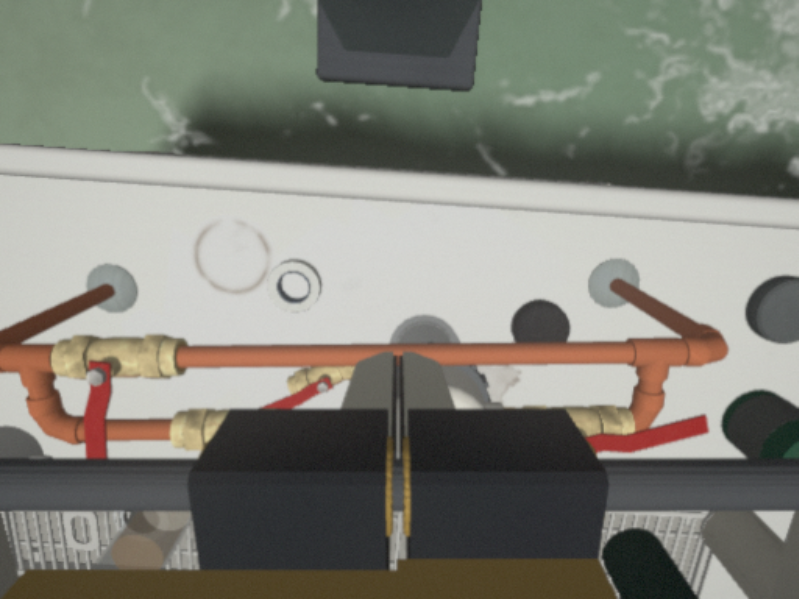

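```bash
cat > fit2.py <<'E'
import io,contextlib
with contextlib.redirect_stdout(io.StringIO()): from fit import *
import pickle
p=pickle.load(open('w1.pkl','rb'));P['wrist']=p
k=1.5625
w=lambda x,y:np.array([(x+.5)/k-.5,(y+.5)/k-.5])
L['ltee']=(0,.147,.18);L['rtee']=(0,-.27,.18)
ob2=[('wrist','bst',w(96,377)),('wrist','ltee',w(650,351)),('wrist','rtee',w(38,359))]
obs+=ob2
for cams in [('wrist',),('top','wrist'),('top','scene','wrist')]:
    r=least_squares(lambda q:res(q,cams),[.5,0,0]);print(cams,r.x.round(4),r.fun.round(1))
E
python3 fit2.py
```

```text
('wrist',) [0.4443 0.0525 0.0798] [-1.3  1.2  3.7  0.4 -2.3 -0.4]
('top', 'wrist') [0.4443 0.0523 0.0792] [-0.5 -0.5 -0.6  0.2 -0.6 -0.3 -0.5  0.3 -1.5  1.1  3.5  0.5 -2.5 -0.5]
('top', 'scene', 'wrist') [0.4444 0.052  0.0788] [-0.4 -0.6 -0.5  0.2 -0.4 -0.3 -0.4  0.2 -0.4 -1.  -0.8 -1.7 -0.6 -2.1
 -0.5 -0.5 -1.9  1.1  3.1  0.6 -2.9 -0.5]
```

```bash
sed -i 's/^Q=.*/Q=np.array([.4444,.0513,.0755])/' mv.py
python3 - <<'E'
from mv import *
print(W((.052,-.178,.25)))
inc([W((.052,-.178,.25)),W((.052,-.178,.212))],jaw=(-np.sin(Q[2]),np.cos(Q[2])))
E
```

```text
[ 0.5096781  -0.12227065  0.25      ]
t 1.65 pos [0.3959 0.0263 0.3299] F [0.3 0.9 0.4] op 0.0004
R [[0.998, -0.001, -0.069], [0.069, -0.001, 0.998], [-0.001, -1.0, -0.001]]
[0.1033, 0.08, -0.156] yaw -0.006
[0.1033, 0.118, -0.156] yaw -0.006
```

Request:
carry_out:
  increments:
    - {"linear": [0.035,0.02,-0.05],"yaw": 0.0}
    - {"linear": [0.07,0.04,-0.1],"yaw": -0.006}
    - {"linear": [0.103,0.06,-0.156],"yaw": -0.006}
    - {"linear": [0.103,0.075,-0.156],"yaw": -0.006}
    - {"linear": [0.103,0.075,-0.156],"yaw": -0.006}

```text
t: 2.28
tool_pos: [0.5085, -0.1205, 0.2528]
orientation: [-1.569, -0.056, 0.064]
force: [-0.7, 0.1, 0.2]
opening: 0.0006
```

Run:
```python
from mv import *
import pickle
inc([W((.052,-.178,.25)),W((.052,-.178,.212))],jaw=(-np.sin(Q[2]),np.cos(Q[2])))
p=robot.camera_params('wrist');im=robot.read_camera('wrist');pickle.dump(p,open('w2.pkl','wb'))
cv2.imwrite('pics/w2.png',im);cv2.imwrite('pics/w2b.png',cv2.resize(im,None,fx=1.5625,fy=1.5625))
```

```text
t 2.275 pos [ 0.5085 -0.1205  0.2528] F [-0.7  0.1  0.2] op 0.0006
R [[0.997, -0.005, -0.076], [0.076, 0.001, 0.997], [-0.005, -1.0, 0.001]]
[0.0011, 0.0028, -0.0018] yaw 0.001
[0.0013, 0.0408, -0.0019] yaw 0.001
```

View pics/w2b.png

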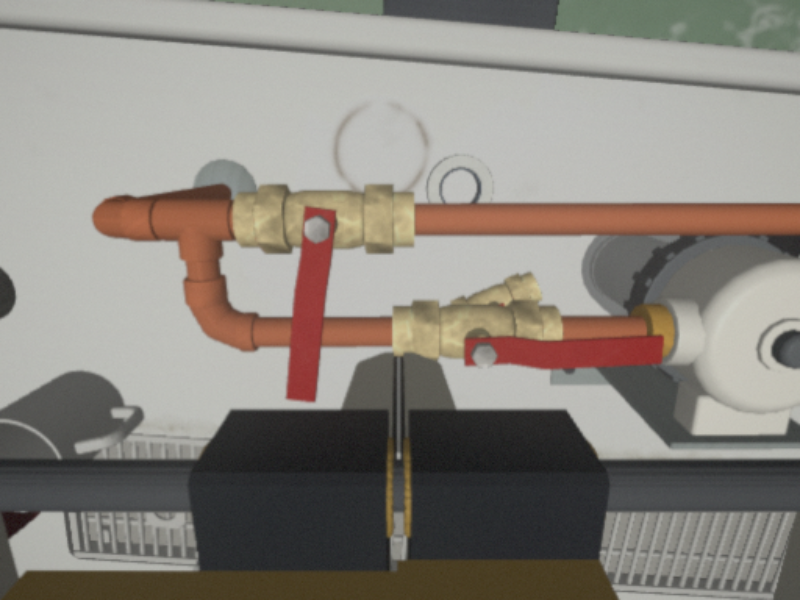

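Run:
```python
from mv import *
import pickle
p=pickle.load(open('w2.pkl','rb'))
w=lambda x,y:((x+.5)/1.5625-.5,(y+.5)/1.5625-.5)
pt={n:onz(p,w(*c),z) for n,c,z in [('bst',(317,228),.217),('rst',(484,353),.217),('btip',(302,400),.215),('rtip',(662,348),.215),('vent',(791,350),.21),('fa',(377,354),.245),('fb',(424,354),.245)]}
for n in pt: print(n,pt[n].round(4))
for l in [(0,-.21,0),(.055,-.14,0),(.055,0,0)]:print(W(l).round(4))
b=pt['btip']-pt['bst'];print(np.linalg.norm(b),np.arctan2(b[1],b[0])-Q[2])
b=pt['rtip']-pt['rst'];print(np.linalg.norm(b),np.arctan2(b[1],b[0])-Q[2]-np.pi/2)
```

```text
bst [ 0.4599 -0.1562  0.217 ]
rst [ 0.5073 -0.0844  0.217 ]
btip [ 0.536  -0.1607  0.215 ]
rtip [ 0.5001 -0.0086  0.215 ]
vent [0.4986 0.0512 0.21  ]
fa [ 0.4995 -0.1289  0.245 ]
fb [ 0.4982 -0.112   0.245 ]
[ 0.4602 -0.1581  0.    ]
[ 0.5098 -0.0842  0.    ]
[0.4992 0.0554 0.    ]
0.07627866866168082 -0.13443226004159753
0.07609083678843871 0.01873025869489231
```

Request:
carry_out:
  increments:
    - {"linear": [0.001,0.02,-0.002],"yaw": 0.0}
    - {"linear": [0.001,0.041,-0.002],"yaw": 0.0}
    - {"linear": [0.001,0.041,-0.002],"yaw": 0.0}

```text
t: 2.7
tool_pos: [0.5085, -0.1207, 0.2116]
orientation: [-1.568, -0.058, 0.066]
force: [-0.1, 0.8, 0.1]
opening: 0.0007
```

```bash
cat > sweep.py <<'E'
from mv import *
def sweep(stem,ths,off,side,r=.052,hx=.009,hy=.0085,z=.212):
    # lever dir local angle = th+off ; side=+1: finger on left-normal side
    out=[]
    for th in ths:
        f=th+off;d=np.array([np.cos(f),np.sin(f)]);n=side*np.array([-np.sin(f),np.cos(f)])
        h=hx*abs(n[0])+hy*abs(n[1]);l=d*r+n*(.006+h)
        c,s=np.cos(Q[2]),np.sin(Q[2]);out.append([stem[0]+c*l[0]-s*l[1],stem[1]+s*l[0]+c*l[1],z])
    return out
BST=(.460,-.157);RST=(.5085,-.0843);LST=W((.055,.095,0))[:2]
E
python3 - <<'E'
from sweep import *
inc(sweep(BST,[1.42,1.25,1.1,.95,.8,.65,.5,.35,.2,.1,0,-.05],-np.pi/2,1))
E
```

```text
t 2.7 pos [ 0.5085 -0.1207  0.2116] F [-0.1  0.8  0.1] op 0.0007
R [[0.997, -0.005, -0.078], [0.078, 0.001, 0.997], [-0.005, -1.0, 0.002]]
[0.0026, -0.0004, -0.0248] yaw 0
[0.0034, -0.0005, -0.0329] yaw 0
[0.0031, -0.0005, -0.0404] yaw 0
[0.0016, -0.0005, -0.048] yaw 0
[-0.0012, -0.0005, -0.0556] yaw 0
[-0.0053, -0.0005, -0.0628] yaw 0
[-0.0107, -0.0005, -0.0695] yaw 0
[-0.0172, -0.0004, -0.0754] yaw 0
[-0.0249, -0.0004, -0.0802] yaw 0
[-0.0305, -0.0004, -0.0826] yaw 0
[-0.0364, -0.0004, -0.0844] yaw 0
[-0.0386, -0.0003, -0.0851] yaw 0
```

Request:
carry_out:
  increments:
    - {"linear": [0.002,0.0,-0.012],"yaw": 0.0}
    - {"linear": [0.003,0.0,-0.024],"yaw": 0.0}
    - {"linear": [0.0035,0.0,-0.033],"yaw": 0.0}
    - {"linear": [0.003,0.0,-0.0405],"yaw": 0.0}
    - {"linear": [0.0015,0.0,-0.048],"yaw": 0.0}

```text
t: 3.32
tool_pos: [0.5139, -0.169, 0.2116]
orientation: [-1.568, -0.058, 0.065]
force: [-0.2, 4.3, -0.3]
opening: 0.0006
```

Run:
```python
from sweep import *
inc(sweep(BST,[.95,.8,.65,.5,.35,.2,.1,0,-.05],-np.pi/2,1))
im=robot.read_camera('wrist')
cv2.imwrite('pics/w3b.png',cv2.resize(im,None,fx=1.5625,fy=1.5625))
```

```text
t 3.325 pos [ 0.5139 -0.169   0.2116] F [-0.2  4.3 -0.3] op 0.0006
R [[0.997, -0.005, -0.078], [0.078, 0.002, 0.997], [-0.005, -1.0, 0.002]]
[-0.0, -0.0004, 0.0005] yaw 0
[-0.0028, -0.0004, -0.007] yaw 0
[-0.0069, -0.0004, -0.0143] yaw 0
[-0.0122, -0.0004, -0.021] yaw 0
[-0.0188, -0.0004, -0.0268] yaw 0
[-0.0265, -0.0003, -0.0316] yaw 0
[-0.0321, -0.0003, -0.0341] yaw 0
[-0.038, -0.0003, -0.0359] yaw 0
[-0.0402, -0.0003, -0.0366] yaw 0
```

View pics/w3b.png

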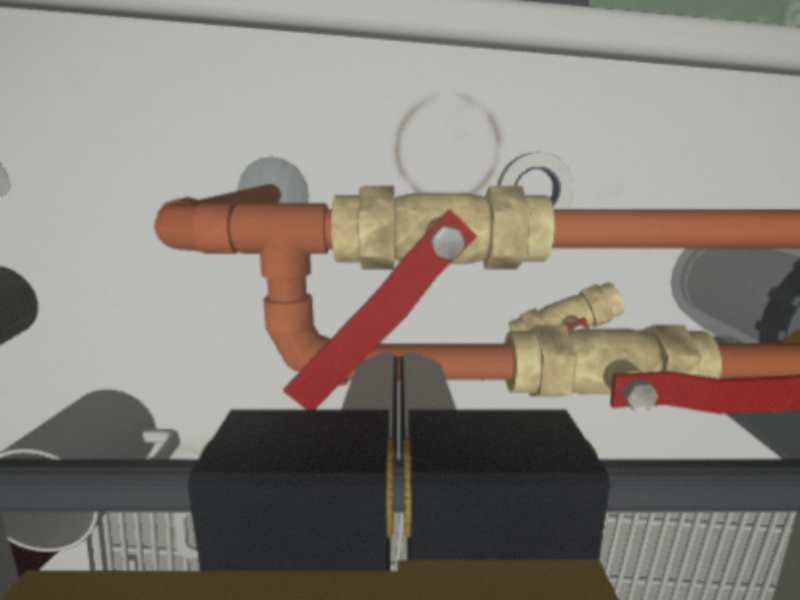

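Request:
carry_out:
  increments:
    - {"linear": [-0.003,0.0,-0.007],"yaw": 0.0}
    - {"linear": [-0.007,0.0,-0.014],"yaw": 0.0}
    - {"linear": [-0.012,0.0,-0.021],"yaw": 0.0}
    - {"linear": [-0.019,0.0,-0.027],"yaw": 0.0}
    - {"linear": [-0.024,0.0,-0.03],"yaw": 0.0}

```text
t: 4.0
tool_pos: [0.4918, -0.2023, 0.2118]
orientation: [-1.569, -0.057, 0.064]
force: [2.2, 1.9, -0.5]
opening: 0.0002
```

Run:
```python
from sweep import *
inc(sweep(BST,[.35,.2,.1,0,-.05],-np.pi/2,1))
im=robot.read_camera('wrist')
cv2.imwrite('pics/w4b.png',cv2.resize(im,None,fx=1.5625,fy=1.5625))
```

```text
t 4.0 pos [ 0.4918 -0.2023  0.2118] F [ 2.2  1.9 -0.5] op 0.0002
R [[0.997, -0.005, -0.077], [0.077, 0.0, 0.997], [-0.005, -1.0, 0.001]]
[0.0058, -0.0002, 0.0047] yaw 0
[-0.0018, -0.0002, -0.0001] yaw 0
[-0.0074, -0.0002, -0.0025] yaw 0
[-0.0133, -0.0001, -0.0044] yaw 0
[-0.0155, -0.0001, -0.0051] yaw 0
```

View pics/w4b.png

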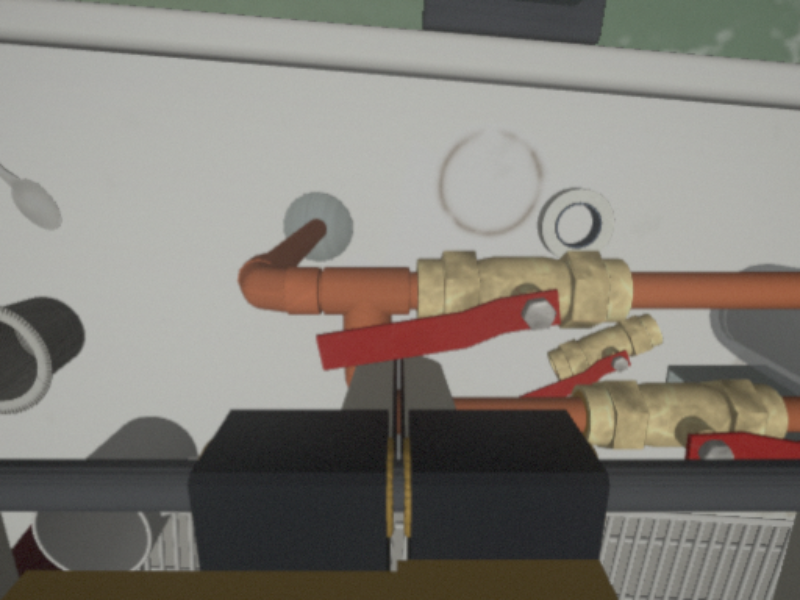

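Request:
carry_out:
  increments:
    - {"linear": [-0.003,0.0,-0.001],"yaw": 0.0}
    - {"linear": [-0.005,0.0,-0.002],"yaw": 0.0}
    - {"linear": [-0.007,0.0,-0.003],"yaw": 0.0}
    - {"linear": [-0.008,0.0,-0.003],"yaw": 0.0}

```text
t: 4.55
tool_pos: [0.4837, -0.2064, 0.2119]
orientation: [-1.57, -0.057, 0.064]
force: [1.8, 0.5, -0.2]
opening: 0.0007
```

Request:
carry_out:
  increments:
    - {"linear": [-0.001,0.0,0.0],"yaw": 0.0}
    - {"linear": [-0.001,0.0,0.0],"yaw": 0.0}

```text
t: 4.8
tool_pos: [0.4826, -0.2066, 0.2119]
orientation: [-1.57, -0.057, 0.064]
force: [0.4, 0.3, -0.8]
opening: 0.0005
```

Run:
```python
from sweep import *
inc(sweep(BST,[0,-.05],-np.pi/2,1))
im=robot.read_camera('wrist')
cv2.imwrite('pics/w5b.png',cv2.resize(im,None,fx=1.5625,fy=1.5625))
```

```text
t 4.8 pos [ 0.4826 -0.2066  0.2119] F [ 0.4  0.3 -0.8] op 0.0005
R [[0.997, -0.005, -0.077], [0.077, -0.001, 0.997], [-0.005, -1.0, -0.0]]
[-0.0038, -0.0, -0.0009] yaw 0
[-0.0061, -0.0, -0.0016] yaw 0
```

View pics/w5b.png

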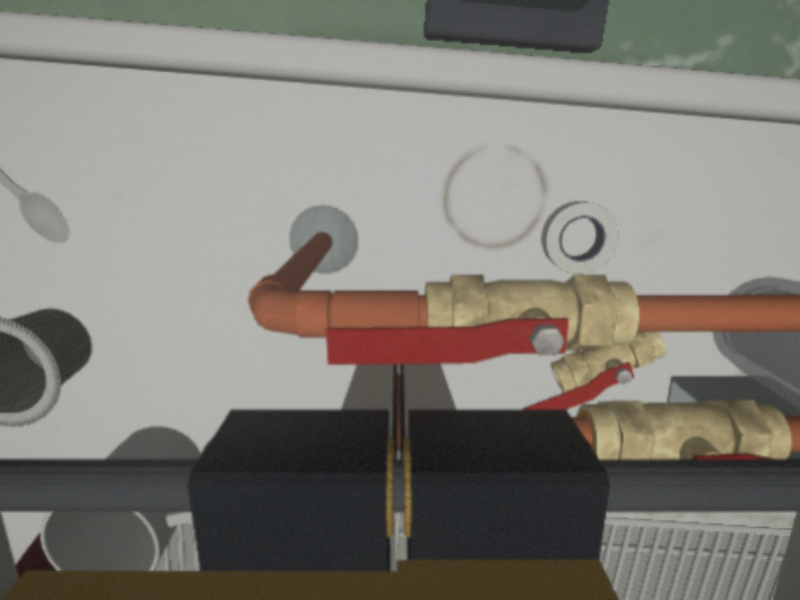

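Request:
carry_out:
  increments:
    - {"linear": [-0.001,0.0,0.0],"yaw": 0.0}
    - {"linear": [-0.002,0.0,0.0],"yaw": 0.0}
    - {"linear": [-0.002,0.0,0.0],"yaw": 0.0}

```text
t: 5.22
tool_pos: [0.4817, -0.2067, 0.2121]
orientation: [-1.571, -0.059, 0.063]
force: [7.3, -0.3, -3.6]
opening: 0.0004
```

Request:
carry_out:
  increments:
    - {"linear": [0.012,0.0,0.0],"yaw": 0.0}
    - {"linear": [0.02,-0.03,0.0],"yaw": 0.0}
    - {"linear": [0.03,-0.04,0.03],"yaw": 0.0}
    - {"linear": [0.04,-0.04,0.08],"yaw": 0.0}

```text
t: 5.72
tool_pos: [0.5164, -0.1242, 0.2531]
orientation: [-1.572, -0.058, 0.06]
force: [0.6, 0.3, -1.2]
opening: 0.0004
```

```bash
sed -i 's/hx=.009,hy=.0085/hx=.012,hy=.014/' sweep.py
python3 - <<'E'
from sweep import *
inc([np.array(sweep(RST,[0],np.pi/2,-1)[0])+[.012,0,.035]],jaw=(-np.sin(Q[2]),np.cos(Q[2])))
E
```

```text
t 5.725 pos [ 0.5164 -0.1242  0.2531] F [ 0.6  0.3 -1.2] op 0.0004
R [[0.997, -0.001, -0.075], [0.075, -0.002, 0.997], [-0.001, -1.0, -0.002]]
[0.025, 0.0059, 0.0915] yaw -0.001
```

Request:
carry_out:
  increments:
    - {"linear": [0.015,0.0,0.045],"yaw": 0.0}
    - {"linear": [0.025,0.006,0.0915],"yaw": 0.0}
    - {"linear": [0.025,0.006,0.0915],"yaw": 0.0}

```text
t: 6.1
tool_pos: [0.5346, -0.0282, 0.2463]
orientation: [-1.571, -0.06, 0.064]
force: [0.4, -1.0, -0.0]
opening: 0.0005
```

Run:
```python
from sweep import *
im=robot.read_camera('wrist')
cv2.imwrite('pics/w6b.png',cv2.resize(im,None,fx=1.5625,fy=1.5625))
inc(sweep(RST,[-.1,0,.15,.3,.45,.6,.75,.9,1.05,1.2,1.3,1.4,1.5,1.57],np.pi/2,-1))
```

```text
t 6.15 pos [ 0.5346 -0.0299  0.2465] F [-0.3 -0.4  0.4] op 0.0004
R [[0.997, -0.002, -0.078], [0.078, -0.002, 0.997], [-0.002, -1.0, -0.002]]
[-0.0056, 0.0345, -0.0024] yaw 0
[-0.012, 0.0345, -0.0002] yaw 0
[-0.018, 0.0346, 0.0022] yaw 0
[-0.0247, 0.0346, 0.0039] yaw 0
[-0.032, 0.0346, 0.0046] yaw 0
[-0.0397, 0.0346, 0.0042] yaw 0
[-0.0476, 0.0346, 0.0025] yaw 0
[-0.0556, 0.0347, -0.0006] yaw 0
[-0.0631, 0.0347, -0.0053] yaw 0
[-0.07, 0.0347, -0.0114] yaw 0
[-0.0741, 0.0347, -0.0163] yaw 0
[-0.0776, 0.0348, -0.0217] yaw 0
[-0.0805, 0.0348, -0.0276] yaw 0
[-0.0821, 0.0348, -0.032] yaw 0
```

View pics/w6b.png

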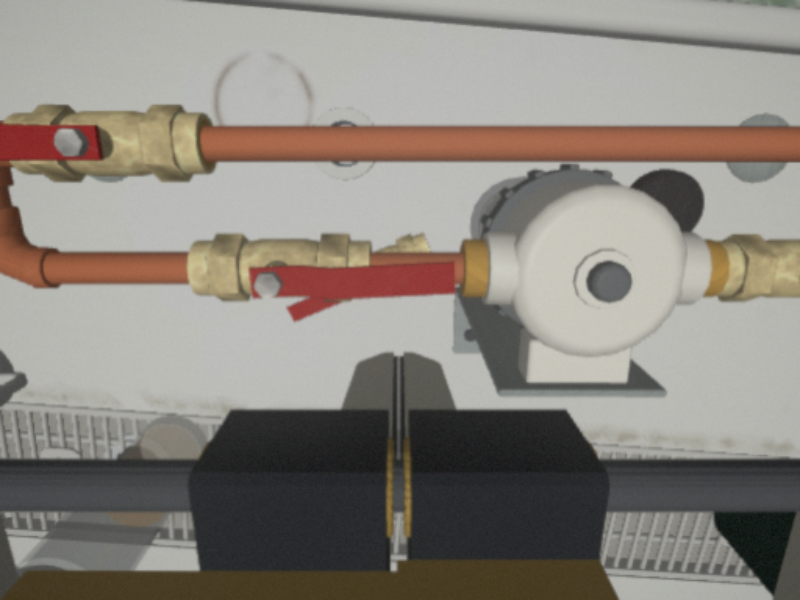

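Request:
carry_out:
  increments:
    - {"linear": [0.0,0.02,0.0],"yaw": 0.0}
    - {"linear": [0.0,0.0345,0.0],"yaw": 0.0}
    - {"linear": [-0.006,0.0345,0.0],"yaw": 0.0}
    - {"linear": [-0.012,0.0345,0.0],"yaw": 0.0}
    - {"linear": [-0.018,0.0345,0.002],"yaw": 0.0}

```text
t: 6.78
tool_pos: [0.5169, -0.03, 0.213]
orientation: [-1.573, -0.061, 0.06]
force: [4.2, -1.9, -0.4]
opening: 0.0001
```

Run:
```python
from sweep import *
inc(sweep(RST,[.15,.3,.45,.6,.75,.9,1.05,1.2],np.pi/2,-1))
```

```text
t 6.775 pos [ 0.5169 -0.03    0.213 ] F [ 4.2 -1.9 -0.4] op 0.0001
R [[0.997, 0.001, -0.077], [0.077, -0.003, 0.997], [0.0, -1.0, -0.003]]
[-0.0005, 0.001, 0.0009] yaw 0
[-0.0072, 0.001, 0.0026] yaw 0
[-0.0145, 0.001, 0.0033] yaw 0
[-0.0222, 0.001, 0.0029] yaw 0
[-0.0301, 0.001, 0.0012] yaw 0
[-0.038, 0.001, -0.002] yaw 0
[-0.0456, 0.001, -0.0066] yaw 0
[-0.0525, 0.001, -0.0127] yaw 0
```

Request:
carry_out:
  increments:
    - {"linear": [-0.007,0.001,0.0025],"yaw": 0.0}
    - {"linear": [-0.0145,0.001,0.003],"yaw": 0.0}
    - {"linear": [-0.022,0.001,0.003],"yaw": 0.0}
    - {"linear": [-0.03,0.001,0.001],"yaw": 0.0}
    - {"linear": [-0.038,0.001,-0.002],"yaw": 0.0}

```text
t: 7.4
tool_pos: [0.4786, -0.0348, 0.2119]
orientation: [-1.573, -0.061, 0.061]
force: [4.5, 1.6, 0.8]
opening: 0.0007
```

Run:
```python
from sweep import *
im=robot.read_camera('wrist')
cv2.imwrite('pics/w7b.png',cv2.resize(im,None,fx=1.5625,fy=1.5625))
inc(sweep(RST,[.9,1.05,1.2,1.3,1.4,1.5,1.57],np.pi/2,-1))
```

```text
t 7.45 pos [ 0.4777 -0.0352  0.2118] F [2.3 0.8 0.7] op 0.0005
R [[0.997, -0.001, -0.077], [0.077, -0.003, 0.997], [-0.001, -1.0, -0.003]]
[0.0015, -0.0002, 0.0001] yaw 0
[-0.0061, -0.0002, -0.0045] yaw 0
[-0.013, -0.0002, -0.0107] yaw 0
[-0.0171, -0.0002, -0.0155] yaw 0
[-0.0206, -0.0001, -0.0209] yaw 0
[-0.0234, -0.0001, -0.0269] yaw 0
[-0.025, -0.0001, -0.0312] yaw 0
```

View pics/w7b.png

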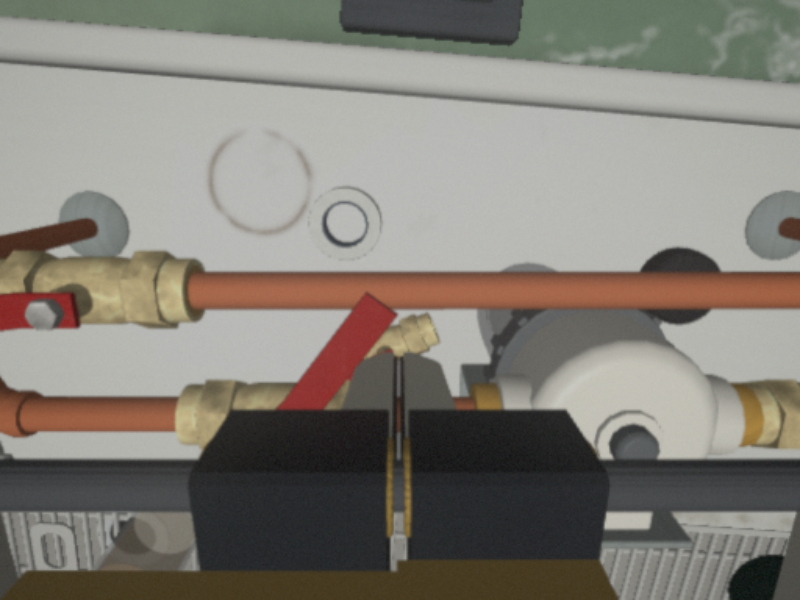

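Request:
carry_out:
  increments:
    - {"linear": [-0.006,0.0,-0.0045],"yaw": 0.0}
    - {"linear": [-0.013,0.0,-0.0105],"yaw": 0.0}
    - {"linear": [-0.017,0.0,-0.0155],"yaw": 0.0}
    - {"linear": [-0.0205,0.0,-0.021],"yaw": 0.0}
    - {"linear": [-0.0235,0.0,-0.026],"yaw": 0.0}

```text
t: 8.07
tool_pos: [0.456, -0.0633, 0.2118]
orientation: [-1.573, -0.059, 0.062]
force: [2.9, 1.9, 0.2]
opening: -0.0001
```

Run:
```python
from sweep import *
im=robot.read_camera('wrist')
cv2.imwrite('pics/w8b.png',cv2.resize(im,None,fx=1.5625,fy=1.5625))
inc(sweep(RST,[1.4,1.5,1.57],np.pi/2,-1))
```

```text
t 8.125 pos [ 0.4557 -0.0637  0.2117] F [1.2 0.3 0.5] op 0.0003
R [[0.997, -0.002, -0.077], [0.077, -0.003, 0.997], [-0.002, -1.0, -0.003]]
[0.0035, -0.0003, 0.0059] yaw 0
[0.0007, -0.0003, -0.0] yaw 0
[-0.0009, -0.0002, -0.0044] yaw 0
```

View pics/w8b.png

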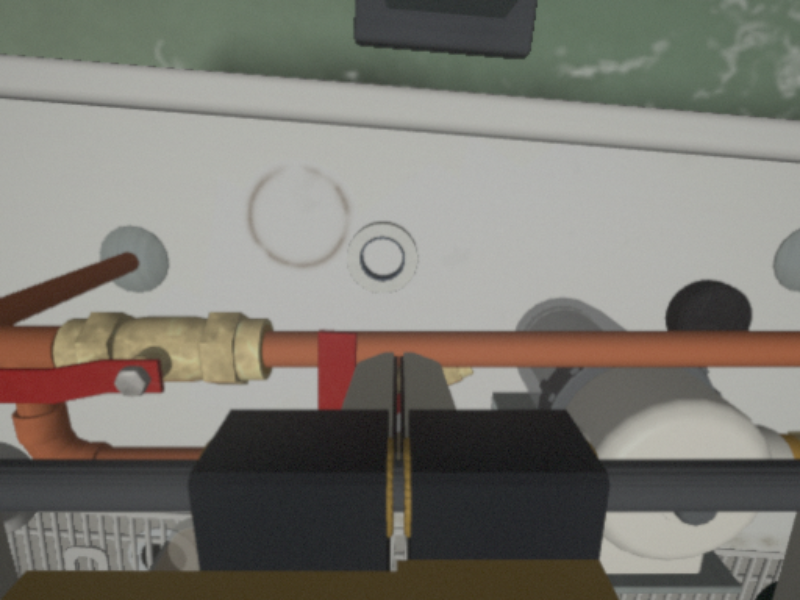

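Nearly square already; press to the stop in small steps.

Request:
carry_out:
  increments:
    - {"linear": [0.0,0.0,-0.0015],"yaw": 0.0}
    - {"linear": [0.0,0.0,-0.002],"yaw": 0.0}
    - {"linear": [0.0,0.0,-0.002],"yaw": 0.0}

```text
t: 8.5
tool_pos: [0.4557, -0.0658, 0.2117]
orientation: [-1.573, -0.059, 0.062]
force: [-0.0, 1.6, 1.8]
opening: 0.0004
```

Request:
carry_out:
  increments:
    - {"linear": [0.0,0.0,-0.001],"yaw": 0.0}
    - {"linear": [0.0,0.0,-0.002],"yaw": 0.0}
    - {"linear": [0.0,0.0,-0.002],"yaw": 0.0}

```text
t: 8.88
tool_pos: [0.4557, -0.0666, 0.2116]
orientation: [-1.571, -0.059, 0.063]
force: [-2.2, 7.9, 2.1]
opening: 0.0004
```

Request:
carry_out:
  increments:
    - {"linear": [0.0,0.0,0.01],"yaw": 0.0}
    - {"linear": [0.0,-0.02,0.02],"yaw": 0.0}
    - {"linear": [0.03,-0.05,0.06],"yaw": 0.0}
    - {"linear": [0.06,-0.05,0.11],"yaw": 0.0}
    - {"linear": [0.09,-0.05,0.16],"yaw": 0.0}

```text
t: 9.5
tool_pos: [0.5341, 0.1016, 0.262]
orientation: [-1.572, -0.06, 0.061]
force: [-0.3, -0.2, 0.1]
opening: 0.0004
```

Run:
```python
from sweep import *
inc([np.array(sweep(LST,[0],np.pi/2,-1)[0])+[.008,0,.038]],jaw=(-np.sin(Q[2]),np.cos(Q[2])))
im=robot.read_camera('wrist')
cv2.imwrite('pics/w9b.png',cv2.resize(im,None,fx=1.5625,fy=1.5625))
```

```text
t 9.5 pos [0.5341 0.1016 0.262 ] F [-0.3 -0.2  0.1] op 0.0004
R [[0.997, -0.001, -0.077], [0.077, -0.002, 0.997], [-0.001, -1.0, -0.002]]
[-0.0122, 0.0118, 0.1031] yaw 0.001
```

View pics/w9b.png

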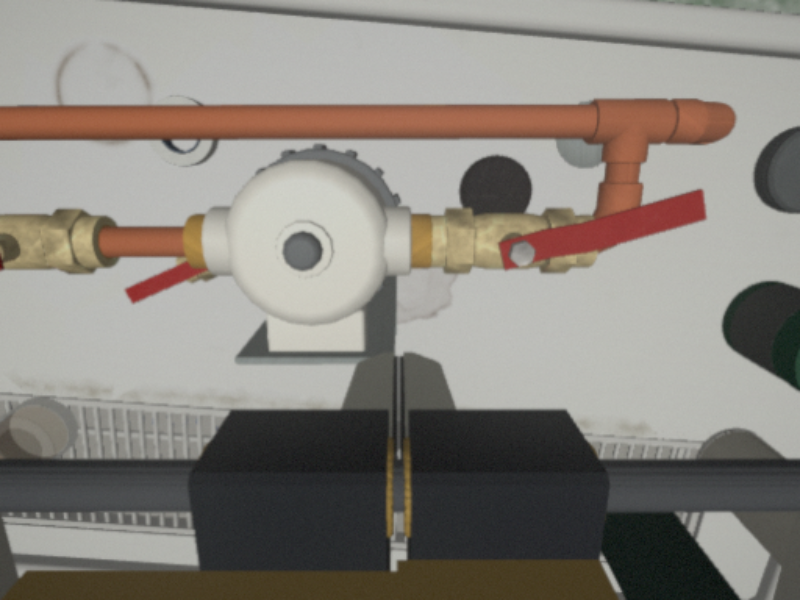

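Request:
carry_out:
  increments:
    - {"linear": [-0.004,0.0,0.05],"yaw": 0.0}
    - {"linear": [-0.01,0.01,0.103],"yaw": 0.0}
    - {"linear": [-0.01,0.01,0.103],"yaw": 0.0}

```text
t: 9.93
tool_pos: [0.5154, 0.2126, 0.2495]
orientation: [-1.568, -0.064, 0.069]
force: [-0.4, -0.0, -0.2]
opening: 0.0005
```

Run:
```python
from sweep import *
p=robot.camera_params('wrist');im=robot.read_camera('wrist')
cv2.imwrite('pics/w10b.png',cv2.resize(im,None,fx=1.5625,fy=1.5625))
import pickle;pickle.dump(p,open('w10.pkl','wb'))
print(LST)
inc(sweep(LST,[0,.15,.3,.45,.6,.75,.9,1.05,1.2,1.3,1.4,1.5,1.57],np.pi/2,-1))
```

```text
[0.49207763 0.15017792]
t 9.975 pos [0.5161 0.2108 0.25  ] F [-0.1 -0.7  0.1] op 0.0004
R [[0.997, -0.003, -0.083], [0.083, 0.001, 0.997], [-0.003, -1.0, 0.001]]
[-0.0105, 0.038, -0.0066] yaw 0
[-0.0165, 0.0381, -0.0041] yaw 0
[-0.0232, 0.0381, -0.0024] yaw 0
[-0.0305, 0.0381, -0.0016] yaw 0
[-0.0382, 0.0381, -0.002] yaw 0
[-0.0461, 0.0381, -0.0037] yaw 0
[-0.054, 0.0382, -0.0068] yaw 0
[-0.0616, 0.0382, -0.0114] yaw 0
[-0.0686, 0.0382, -0.0175] yaw 0
[-0.0727, 0.0382, -0.0223] yaw 0
[-0.0762, 0.0382, -0.0277] yaw 0
[-0.0791, 0.0382, -0.0336] yaw 0
[-0.0807, 0.0382, -0.038] yaw 0
```

View pics/w10b.png

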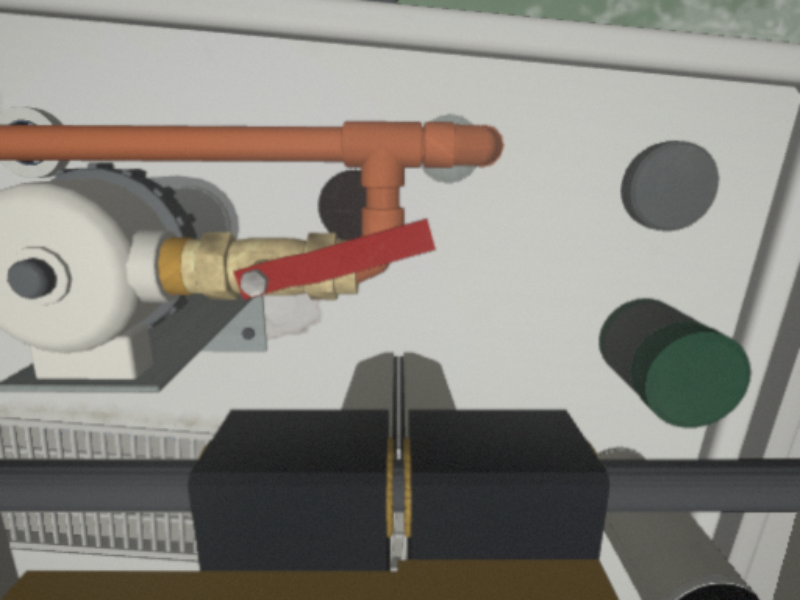

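Clear behind the left lever. Descend and sweep.

Request:
carry_out:
  increments:
    - {"linear": [0.0,0.02,-0.005],"yaw": 0.0}
    - {"linear": [0.0,0.038,-0.007],"yaw": 0.0}
    - {"linear": [-0.01,0.038,-0.006],"yaw": 0.0}
    - {"linear": [-0.0165,0.038,-0.004],"yaw": 0.0}
    - {"linear": [-0.023,0.038,-0.0025],"yaw": 0.0}

```text
t: 10.6
tool_pos: [0.4931, 0.2065, 0.2129]
orientation: [-1.568, -0.064, 0.066]
force: [0.1, 0.3, -0.6]
opening: 0.0001
```

Run:
```python
from sweep import *
inc(sweep(LST,[.3,.45,.6,.75,.9,1.05],np.pi/2,-1))
p=__import__('pickle').load(open('w10.pkl','rb'))
w=lambda x,y:((x+.5)/1.5625-.5,(y+.5)/1.5625-.5)
print(onz(p,w(253,283),.217),onz(p,w(30,278),.21))
```

```text
t 10.6 pos [0.4931 0.2065 0.2129] F [ 0.1  0.3 -0.6] op 0.0001
R [[0.997, -0.002, -0.083], [0.083, 0.001, 0.997], [-0.002, -1.0, 0.002]]
[-0.0, 0.0009, 0.0] yaw 0
[-0.0073, 0.0009, 0.0008] yaw 0
[-0.015, 0.0009, 0.0004] yaw 0
[-0.023, 0.001, -0.0013] yaw 0
[-0.0309, 0.001, -0.0044] yaw 0
[-0.0385, 0.001, -0.009] yaw 0
[0.49061455 0.15261647 0.217     ] [0.49812549 0.059214   0.21      ]
```

Request:
carry_out:
  increments:
    - {"linear": [-0.0075,0.001,0.001],"yaw": 0.0}
    - {"linear": [-0.015,0.001,0.0005],"yaw": 0.0}
    - {"linear": [-0.023,0.001,-0.001],"yaw": 0.0}
    - {"linear": [-0.031,0.001,-0.0045],"yaw": 0.0}
    - {"linear": [-0.0385,0.001,-0.009],"yaw": 0.0}

```text
t: 11.22
tool_pos: [0.4549, 0.1942, 0.2119]
orientation: [-1.568, -0.064, 0.067]
force: [3.6, 2.2, 0.0]
opening: 0.0004
```

Run:
```python
from sweep import *
im=robot.read_camera('wrist')
cv2.imwrite('pics/w11b.png',cv2.resize(im,None,fx=1.5625,fy=1.5625))
inc(sweep(LST,[1.05,1.2,1.3,1.4,1.5,1.57],np.pi/2,-1))
```

```text
t 11.275 pos [0.4542 0.1938 0.2118] F [1.7 1.3 1.5] op 0.0003
R [[0.997, -0.003, -0.083], [0.083, 0.001, 0.997], [-0.003, -1.0, 0.002]]
[0.0014, -0.0002, 0.0005] yaw 0
[-0.0055, -0.0002, -0.0056] yaw 0
[-0.0096, -0.0002, -0.0105] yaw 0
[-0.0131, -0.0002, -0.0159] yaw 0
[-0.016, -0.0002, -0.0218] yaw 0
[-0.0177, -0.0002, -0.0261] yaw 0
```

View pics/w11b.png

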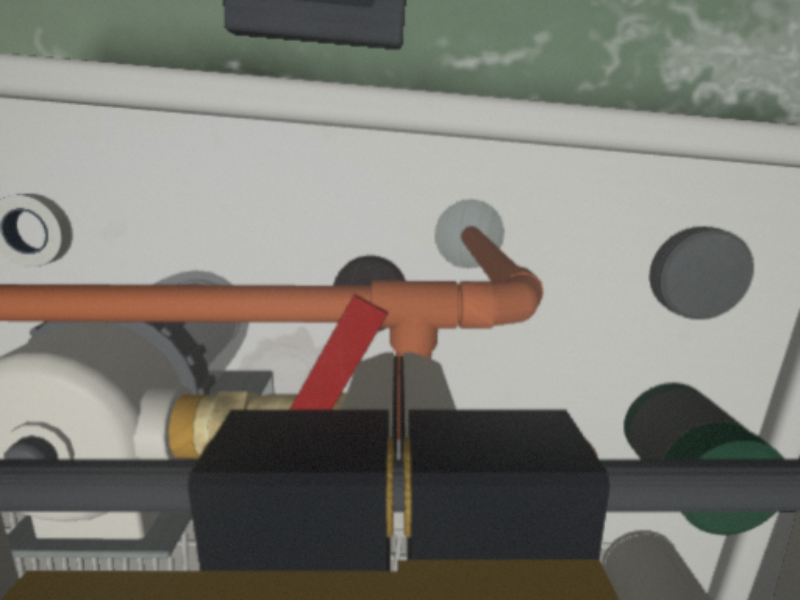

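Request:
carry_out:
  increments:
    - {"linear": [-0.0055,0.0,-0.0055],"yaw": 0.0}
    - {"linear": [-0.0095,0.0,-0.0105],"yaw": 0.0}
    - {"linear": [-0.013,0.0,-0.016],"yaw": 0.0}
    - {"linear": [-0.016,0.0,-0.021],"yaw": 0.0}
    - {"linear": [-0.017,0.0,-0.024],"yaw": 0.0}

```text
t: 11.9
tool_pos: [0.439, 0.1681, 0.2117]
orientation: [-1.568, -0.063, 0.068]
force: [1.9, 5.2, -0.6]
opening: 0.0009
```

Request:
carry_out:
  increments:
    - {"linear": [0.0,0.0,-0.001],"yaw": 0.0}
    - {"linear": [0.0,0.0,-0.002],"yaw": 0.0}
    - {"linear": [0.0,0.0,-0.002],"yaw": 0.0}

```text
t: 12.28
tool_pos: [0.439, 0.1677, 0.2118]
orientation: [-1.565, -0.063, 0.068]
force: [2.4, 9.6, 0.3]
opening: 0.0001
```

Run:
```python
from sweep import *
im=robot.read_camera('wrist')
cv2.imwrite('pics/w12b.png',cv2.resize(im,None,fx=1.5625,fy=1.5625))
inc(sweep(LST,[1.5,1.57],np.pi/2,-1))
```

```text
t 12.325 pos [0.439  0.1677 0.2118] F [ 1.   9.3 -0.3] op 0.001
R [[0.996, -0.003, -0.084], [0.084, 0.005, 0.996], [-0.003, -1.0, 0.005]]
[0.0013, -0.0002, 0.003] yaw 0
[-0.0004, -0.0002, -0.0014] yaw 0
```

View pics/w12b.png

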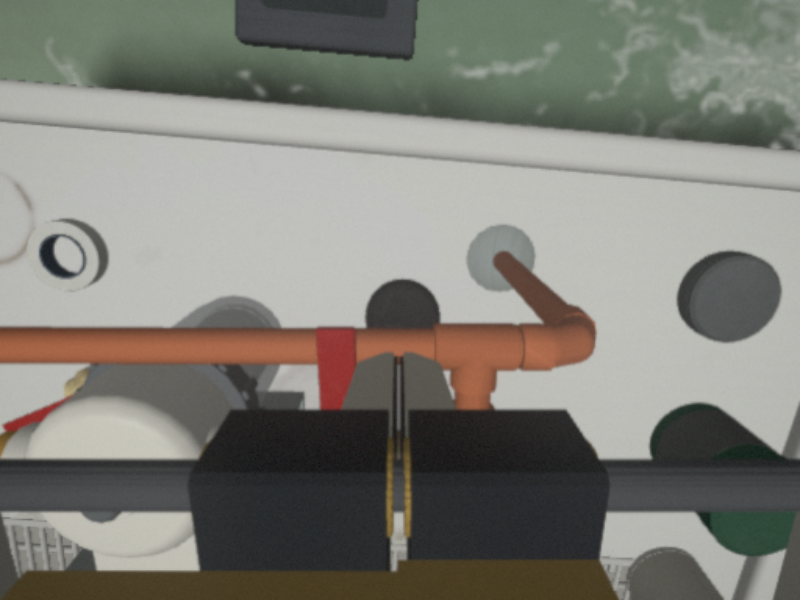

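Request:
carry_out:
  increments:
    - {"linear": [0.0,0.0,0.01],"yaw": 0.0}
    - {"linear": [0.0,-0.02,0.02],"yaw": 0.0}
    - {"linear": [0.03,-0.05,0.0],"yaw": 0.0}
    - {"linear": [0.06,-0.05,-0.05],"yaw": 0.0}
    - {"linear": [0.085,-0.05,-0.1],"yaw": 0.0}

```text
t: 12.95
tool_pos: [0.5337, 0.0743, 0.2631]
orientation: [-1.566, -0.066, 0.068]
force: [1.1, 0.4, 0.0]
opening: 0.0006
```

Request:
carry_out:
  increments:
    - {"linear": [0.005,0.0,-0.01],"yaw": 0.0}
    - {"linear": [0.005,0.0,-0.01],"yaw": 0.0}

```text
t: 13.2
tool_pos: [0.5398, 0.0647, 0.264]
orientation: [-1.565, -0.065, 0.067]
force: [-0.7, -0.2, -0.3]
opening: 0.0002
```

Run:
```python
from sweep import *
import pickle
p=robot.camera_params('wrist');im=robot.read_camera('wrist');pickle.dump(p,open('w13.pkl','wb'))
cv2.imwrite('pics/w13b.png',cv2.resize(im,None,fx=1.5625,fy=1.5625))
zoom(robot.read_camera('scene'),180,125,110,150,4,'pics/sc2.png')
inc([[.499,.055,.25]])
```

```text
t 13.3 pos [0.5391 0.0659 0.2636] F [ 0.   0.9 -0.1] op 0.0005
R [[0.996, -0.001, -0.086], [0.086, 0.005, 0.996], [-0.001, -1.0, 0.005]]
[-0.0409, 0.0136, -0.0075] yaw 0
```

View pics/w13b.png

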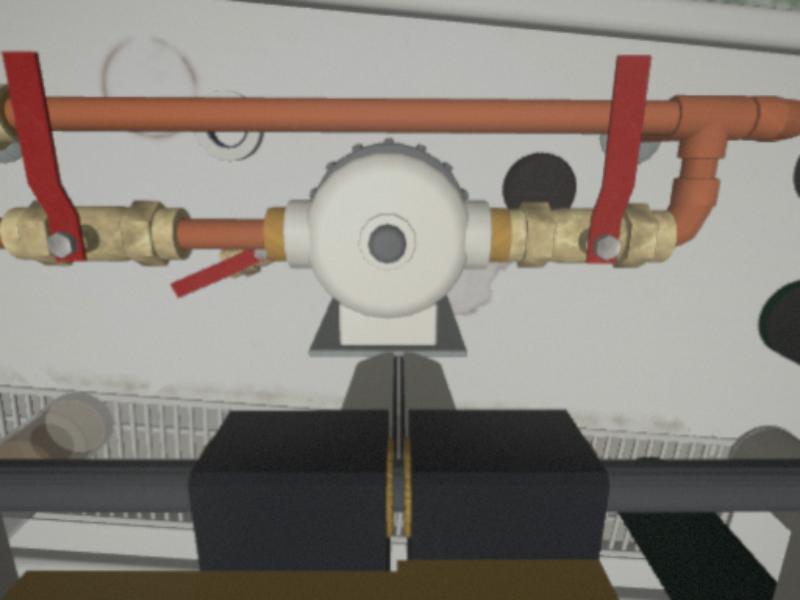

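View pics/sc2.png

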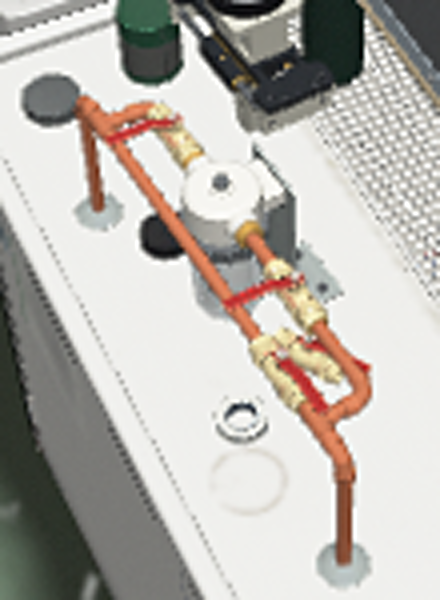

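Run:
```python
from sweep import *
p=__import__('pickle').load(open('w13.pkl','rb'))
w=lambda x,y:((x+.5)/1.5625-.5,(y+.5)/1.5625-.5)
print('vent',onz(p,w(387,243),.21))
for n,t,s in [('r',(21,53),(63,245)),('l',(633,57),(606,245))]:
  for zs in (.211,.217):
    d=onz(p,w(*t),.215)-onz(p,w(*s),zs);print(n,np.linalg.norm(d),np.arctan2(d[1],d[0])%6.283-Q[2]-np.pi/2)
a=onz(p,w(40,114),.18);b=onz(p,w(660,114),.18);d=b-a;print('pipe',np.arctan2(-d[0],d[1]),Q[2])
R=robot.read_state();inc([[.4985,.0575,.25],[.4985,.0575,.221]])
```

```text
vent [0.49848352 0.05651189 0.21      ]
r 0.07476702908666688 1.5735889137894272
r 0.07370620786646498 1.628639785257704
l 0.07363692106664266 1.5754444044173153
l 0.07253342072152373 1.5399136276099363
pipe 0.08386010919700077 0.0755
t 13.3 pos [0.5391 0.0659 0.2636] F [ 0.   0.9 -0.1] op 0.0005
R [[0.996, -0.001, -0.086], [0.086, 0.005, 0.996], [-0.001, -1.0, 0.005]]
[-0.0412, 0.0136, -0.0049] yaw 0
[-0.0412, 0.0426, -0.0051] yaw 0
```

Request:
carry_out:
  increments:
    - {"linear": [-0.041,0.0136,-0.006],"yaw": 0.0}
    - {"linear": [-0.041,0.03,-0.006],"yaw": 0.0}
    - {"linear": [-0.041,0.041,-0.006],"yaw": 0.0}
    - {"linear": [-0.041,0.041,-0.006],"yaw": 0.0}

```text
t: 13.8
tool_pos: [0.4985, 0.0572, 0.2218]
orientation: [-1.565, -0.066, 0.07]
force: [0.3, -0.2, 0.4]
opening: 0.0004
```

Run:
```python
from sweep import *
inc([[.4985,.0565,.213]])
```

```text
t 13.8 pos [0.4985 0.0572 0.2218] F [ 0.3 -0.2  0.4] op 0.0004
R [[0.996, -0.003, -0.087], [0.087, 0.005, 0.996], [-0.002, -1.0, 0.005]]
[-0.0001, 0.0088, -0.0008] yaw 0
```

Request:
carry_out:
  increments:
    - {"linear": [0.0,0.003,0.0],"yaw": 0.0}
    - {"linear": [0.0,0.005,0.0],"yaw": 0.0}
    - {"linear": [0.0,0.007,0.0],"yaw": 0.0}
    - {"linear": [0.0,0.009,0.0],"yaw": 0.0}
    - {"linear": [0.0,0.009,0.0],"yaw": 0.0}

```text
t: 14.42
tool_pos: [0.4991, 0.0575, 0.2136]
orientation: [-1.565, -0.068, 0.069]
force: [0.7, 2.1, 5.6]
opening: 0.0003
```

Request:
carry_out:
  increments:
    - {"linear": [0.0,0.001,0.0],"yaw": 0.0}
    - {"linear": [0.0,0.0015,0.0],"yaw": 0.0}
    - {"linear": [0.0,0.0015,0.0],"yaw": 0.0}

```text
t: 14.8
tool_pos: [0.4992, 0.0575, 0.2132]
orientation: [-1.565, -0.068, 0.068]
force: [-4.4, 0.7, 9.2]
opening: 0.0004
```

Request:
carry_out:
  increments:
    - {"linear": [0.0,0.0012,0.0],"yaw": 0.0}
    - {"linear": [0.0,0.0012,0.0],"yaw": 0.0}
    - {"linear": [0.0,0.0012,0.0],"yaw": 0.0}
    - {"linear": [0.0,0.0012,0.0],"yaw": 0.0}
    - {"linear": [0.0,0.0012,0.0],"yaw": 0.0}

```text
t: 15.42
tool_pos: [0.4992, 0.0575, 0.2132]
orientation: [-1.565, -0.069, 0.068]
force: [-4.9, 0.0, 9.9]
opening: 0.0006
```

Request:
carry_out:
  increments:
    - {"linear": [0.0,0.001,0.0],"yaw": 0.0}
    - {"linear": [0.0,0.001,0.0],"yaw": 0.0}
    - {"linear": [0.0,0.001,0.0],"yaw": 0.0}
    - {"linear": [0.0,0.001,0.0],"yaw": 0.0}

```text
t: 15.92
tool_pos: [0.4992, 0.0575, 0.2132]
orientation: [-1.564, -0.069, 0.067]
force: [-4.5, 0.4, 8.9]
opening: 0.0006
```

Request:
carry_out:
  increments:
    - {"linear": [0.0,-0.006,0.0],"yaw": 0.0}
    - {"linear": [0.0,-0.02,0.0],"yaw": 0.0}
    - {"linear": [0.0,-0.05,0.0],"yaw": 0.0}
    - {"linear": [0.03,-0.06,0.0],"yaw": 0.0}
    - {"linear": [0.04,-0.06,0.0],"yaw": 0.0}

```text
t: 16.55
tool_pos: [0.5404, 0.0605, 0.2746]
orientation: [-1.565, -0.071, 0.066]
force: [-0.5, -1.0, -0.2]
opening: 0.0004
```

Run:
```python
from sweep import *
im=robot.read_camera('wrist')
cv2.imwrite('pics/w14b.png',cv2.resize(im,None,fx=1.5625,fy=1.5625))
a=robot.read_camera('scene')
zoom(a,180,125,110,150,4,'pics/sc3.png')
inc([[.499,.055,.25]])
```

```text
t 16.65 pos [0.5392 0.0606 0.2725] F [ 0.6 -1.2  0.2] op 0.0007
R [[0.996, -0.001, -0.087], [0.087, 0.005, 0.996], [-0.0, -1.0, 0.005]]
[-0.0405, 0.0225, -0.0022] yaw 0
```

View pics/w14b.png

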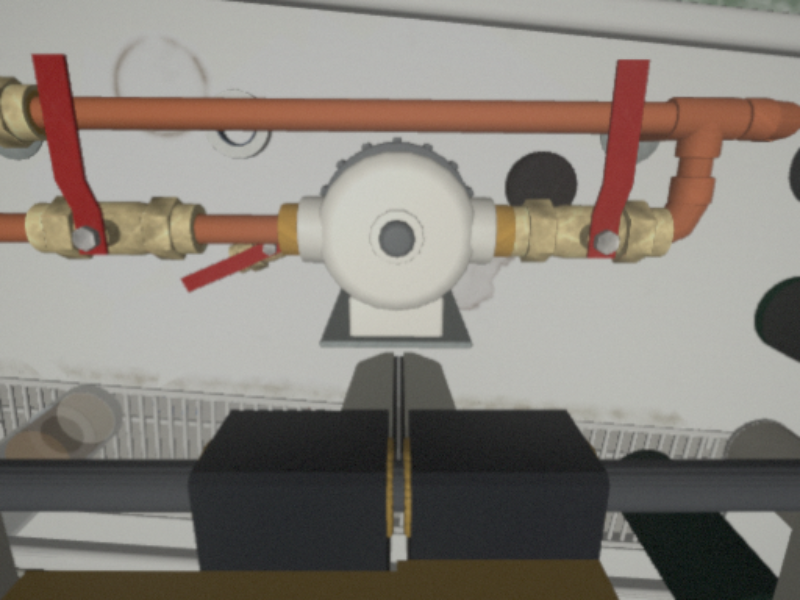

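View pics/sc3.png

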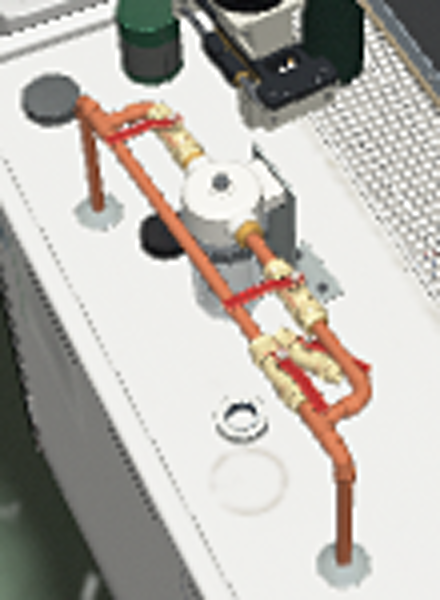

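```bash
python3 -c "
from plant import robot
print(robot.close_job())"
```

```text
the job is handed in; nothing more can be done
None
```

The filter is out of service and the job is handed in at about 16.7 s of the 64 s allowed. No verdict was reported.

- **Order of work:** With the closed fingertips I pushed the bypass lever open. I then pushed the right and left filter valves shut and pressed the vent button last. Nothing was gripped or lifted.
- **Levers:** Each one was pushed until it met its stop, with 7 to 10 N felt at the wrist.
    - In the last lever measurement, taken just before the vent was pressed, both filter valves came out at about 1.54 to 1.63 rad.
    - I judged the bypass lever from the wrist picture taken just before its last push to the stop: about 0.03 rad off the pipe line. It still looked in line in the final scene view.
- **Vent button:** It bottomed out at about 5 mm with 9 to 10 N on it. I held it there for more than 1 s, then let go.
- **Final pictures:** All three levers were still in place and the hand was clear of everything. The tape, the black and grey caps, the tin and the spare valve looked undisturbed. I did not measure whether the button had come fully back out. The spoon, the strainer and the cup were not in those last pictures, but the arm never worked near them.
- **Disagreements:** The camera views placed the filter set up to about 5 mm apart along the pipes, and I used a value in between. The fingertips also turned out thicker than I first assumed. I allowed for that after the first lever.

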